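# Reverse the row of specimen vials into the new rack

## Task

The series of four specimen vials is to be read from its other end: move all four from the wooden ring rack into the aluminium rack in reverse order, so that, seen from the robot, the vial that stood at the left end of the old row stands at the right end of the new one, and so on. Set each vial down upright on the floor of its own pocket, and do not tip any over.

Things in the scene. Friction and masses are not known exactly. Their poses are not given: they have to be found in the camera images.
- tall_vial_centre (a point): the tallest vial: round amber glass body 30 mm in diameter and 62 mm high, flat black screw cap 25 mm in diameter; 88 mm tall in all. About 90 g, loose, flat bottom. The point is its centre, 44 mm above its underside; z is its upright axis. It can be gripped across the body at or a little above this point.
- square_vial_centre (a point): the square vial: square amber glass body 31 x 31 mm and 58 mm high, its sides along the rack's axes at the start, black cap 22 mm in diameter; 80 mm tall in all. About 90 g, loose, flat bottom. The point is its centre, 40 mm above its underside; z is its upright axis. It can be gripped across the body at or a little above this point.
- ball_vial_centre (a point): the vial with the ball stopper: round amber glass body 32 mm in diameter and 54 mm high, sloping shoulder, black ball 18 mm in diameter on top; 84 mm tall in all. About 90 g, loose, flat bottom. The point is its centre, 42 mm above its underside; z is its upright axis. It can be gripped across the body at or a little above this point.
- lid_vial_centre (a point): the shortest vial: round amber glass body 34 mm in diameter and 58 mm high, flat black lid as wide as the body with a small button on it; 72 mm tall in all. About 90 g, loose, flat bottom. The point is its centre, 36 mm above its underside; z is its upright axis. It can be gripped across the body at or a little above this point.
- collar_tall: grey plastic ring fixed on the old rack, round the foot of the tall vial at the start; it stays behind and so marks that vial's old place. Outside 55 mm, inside 47 mm in diameter, 10 mm high; origin at the centre of its underside, on the board. All four rings look alike.
- collar_square: grey plastic ring fixed on the old rack, round the foot of the square vial at the start; it stays behind and so marks that vial's old place. Outside 55 mm, inside 47 mm in diameter, 10 mm high; origin at the centre of its underside, on the board. All four rings look alike.
- collar_ball: grey plastic ring fixed on the old rack, round the foot of the ball vial at the start; it stays behind and so marks that vial's old place. Outside 55 mm, inside 47 mm in diameter, 10 mm high; origin at the centre of its underside, on the board. All four rings look alike.
- collar_lid: grey plastic ring fixed on the old rack, round the foot of the lid vial at the start; it stays behind and so marks that vial's old place. Outside 55 mm, inside 47 mm in diameter, 10 mm high; origin at the centre of its underside, on the board. All four rings look alike.
- old_rack: the old rack, fixed: a flat pale wooden board 72 x 262 mm, 6 mm thick, with the four grey rings in a row on it, at y = +96, +32, -32 and -96 mm along the board, in which the vials stand on the board at the start (which vial in which ring varies). Origin at the centre of its underside on the table; x across the rack (roughly away from the robot), y along the row towards the robot's left, z up.
- new_rack: the new rack, fixed: an aluminium rack 72 x 262 mm, 18 mm high, with four empty square pockets 48 x 48 mm and 12 mm deep in a row, centred at y = +96, +32, -32 and -96 mm along the rack; the pocket floors are 6 mm above the table. It may stand nearer to or farther from the robot than the old one. Origin at the centre of its underside on the table; x across the rack (roughly away from the robot), y along the row towards the robot's left, z up.

How it is judged:
By the outcome, as a careful person would: the job done as asked, in the order asked, and still so for the second after the job is handed in, with the robot touching nothing.
It also fails if it takes over 99 s, if anything falls off the work surface, if the arm or the gripper's body presses on something with over 40 N, if the wrist force passes 120 N, or if a joint passes its speed limit or range.

## Robot

A 7-joint arm with a two-finger parallel gripper is mounted at the origin on the work surface. World frame = base frame: x ahead of the robot, y to its left, z up, the work surface at z = 0. Lengths are in m, angles in rad, forces in N, time in s.
With the tool pointing down it reaches from about 0.425 to 0.875 m from the base axis. Payload 8.4 kg.
Tool frame: the origin (TCP) lies at the very end of the fingers, on their centre line; the grasp point (between the pads) lies r.grasp_offset behind it (r.grasp_offset is the distance from the TCP to the grasp point, in m); z points along the fingers, y is the line along which they close (so a half turn about z gives the same grasp; the last joint's range is limited). The gripper opens to 85 mm and grips with 20 to 120 N. Pads are 22 mm wide; open, the fingers measure 114 mm over their backs; the gripper's body (76 mm by 85 mm) begins 54 mm behind the grasp point. The pads swing forward as they close: fully open they stand 13 mm farther back than shut.
Start: joints at [1.195, 0.333, 0.04, 1.465, -0.013, 1.343, -0.059], TCP at [0.178, -0.625, 0.231] pointing down, gripper open.
Joint ranges: [-2.58, 2.58], [-0.38, 2.09], [-1.3, 1.39], [0.25, 2.4], [-1.5, 4.64], [0.08, 2.09], [-2.65, 2.65]. Speed limits (rad/s): [2.22, 2.22, 2.79, 2.79, 3.14, 3.14, 3.14].

## Interface

Orientations are given as a unit quaternion [x, y, z, w].
In Python, from cell import r gives the robot as it stands.
- The arm moves only by the tool servo_tool, never from a script. Its argument "targets" is a list of rows, each a list of 3 entries, a list of its own where there are three numbers: the shift along the world's x, y, z in mm, then the turn, a rotation vector about the world's x, y, z in degrees, then the opening, from 0 (shut) to 1 (fully open). In form: [[[tx, ty, tz], [rx, ry, rz], claw], ...]. A call has 1 to 8 rows; each row is the pose to reach, as a shift and turn from the pose commanded when the call began; what a row does not reach only later rows make up. A row lasts 1/12 s, in which the tool goes at most 41.7 mm and 7.16 degrees, less where a joint would pass 70% of its speed; a pose out of reach is approached as far as the arm can. A call with a gripper value outside its range is refused whole. The fingers move at their own pace and stop on an object; "force" is the grip in N (left out, the last holds). Time passes only in rows, so rows that repeat a pose let the fingers close. It gives the time, the measured TCP pose, the force, the opening and the grip force at its end, in the units of the state.
- r.sense(): the state, without advancing time (a new reading comes with each control period).
- r.read_camera(name): name is "scene" or "top"; returns (picture, depth): 420x560x3 uint8, red, green, blue; 420x560 float32, m along the optical axis (not along the pixel's ray), 0 where there is no reading.
- r.camera_model(name): a dict with "mtx" (3x3 intrinsics, pixels), "dist_coeffs" ([k1, k2, p1, p2, k3] as OpenCV has them; the pictures are not rectified), "R" (3x3) and "t" (3): a world point X has camera coordinates R X + t. Camera axes: x right, y down, z forward; pixel columns grow to the right and rows downward; lengths in m; the calibration is good to about 2 mm. A picture is of the moment at which its call begins. camera_model takes no time and is no camera call.
- r.sign_off(): hands the job in; it is judged then, once.
Trained networks look in the newest picture that a camera, given by its name, has taken for a name from the list of things; names that differ only in an ending like _2 or _b are one class to them, and where a whole thing is asked for, a point or a joint stands for the part that bears it (a point fixed in the world has none). Each returns a list of dicts, best first, with "conf" (0 to 1); they miss things now and then, are a little off and sometimes report something else, mostly with a low value. They report only what shows in the picture. A call takes as long as a camera call.
- r.boxes_of(camera, name): "centre" ([column, row] in pixels, amid what is visible of it).
The state is a dict: "time": time; "q": joint angles; "joint_velocities": joint speeds; "tau": joint torques, N m; "tool_pos": TCP position; "ee_rot": TCP orientation; "ft_force": force on the tool from outside, world axes, zero at the start; "torque": the same for the moment, N m; "gripper_width": opening from 0.0 (shut) to 1.0 (fully open); "gripper_force": force on a finger pad.
Only numpy, scipy, OpenCV 4.12 (cv2) and the standard library are available. Lean on these libraries where they do the work, as an engineer would, in place of code of your own. Each camera call takes 0.05 s, during which the arm holds its last target. There are 200 camera calls.

## Working session

There is one attempt and no reset: what is moved stays moved. The work goes in short steps, Python scripts to look and compute and a tool call to move; the robot and the scene stay as the last step left them, time stands still between calls to the robot, and variables do not carry over. Pictures are saved under pics/ and viewed, at most 14 in all, crops included, and the job is handed in when it is done.

Besides the shell and the picture viewer there is one more tool, called after "Emit:" in YAML: its name, and indented under it one key for each argument. servo_tool: Moves the arm, as the interface text tells. Its arguments: {"type":"object","properties":{"targets":{"type":"array"},"force":{"type":"number"}},"required":["targets"]}

```bash
mkdir -p pics; ls
python3 - <<'E'
from cell import r
import cv2,numpy as np
s=r.sense();print(s['time'],s['tool_pos'],s['ee_rot'],r.grasp_offset)
for c in('scene','top'):
    p,d=r.read_camera(c);cv2.imwrite(f'pics/{c}0.png',p[:,:,::-1])
    m=r.camera_model(c);print(c,-m['R'].T@m['t'])
    for n in 'tall_vial_centre square_vial_centre ball_vial_centre lid_vial_centre old_rack new_rack collar_tall'.split():
        print(n,[(np.round(b['centre']).tolist(),round(b['conf'],2)) for b in r.boxes_of(c,n)[:5]])
E
```

```text
pics
0.0 [ 0.17747805 -0.62482538  0.23043488] [ 9.90437953e-01  1.37956638e-01 -1.62513298e-04 -7.75134515e-04] 0.0187
scene [ 0.91830745 -0.1240043   0.68423073]
tall_vial_centre [([267.0, 182.0], 0.59)]
square_vial_centre [([307.0, 199.0], 0.53)]
ball_vial_centre [([180.0, 200.0], 0.62)]
lid_vial_centre [([226.0, 191.0], 0.66)]
old_rack [([246.0, 210.0], 0.97)]
new_rack [([346.0, 290.0], 0.97), ([303.0, 198.0], 0.47)]
collar_tall [([259.0, 208.0], 0.88)]
top [ 0.43363919 -0.00264406  0.78791554]
tall_vial_centre [([289.0, 266.0], 0.97)]
square_vial_centre [([241.0, 265.0], 0.94)]
ball_vial_centre [([376.0, 261.0], 0.96)]
lid_vial_centre [([331.0, 263.0], 0.89)]
old_rack [([306.0, 271.0], 0.81), ([284.0, 281.0], 0.33)]
new_rack [([231.0, 153.0], 0.84)]
collar_tall [([276.0, 279.0], 0.87), ([249.0, 255.0], 0.55)]
```

View pics/scene0.png

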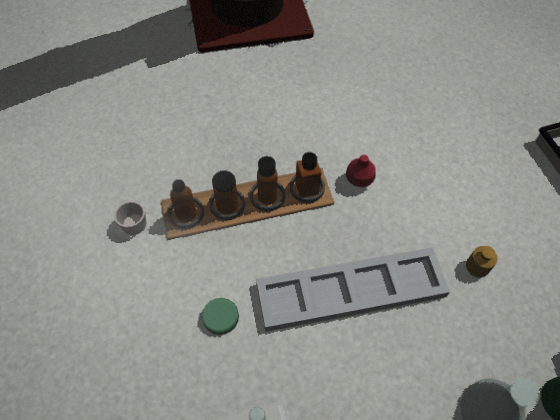

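View pics/top0.png

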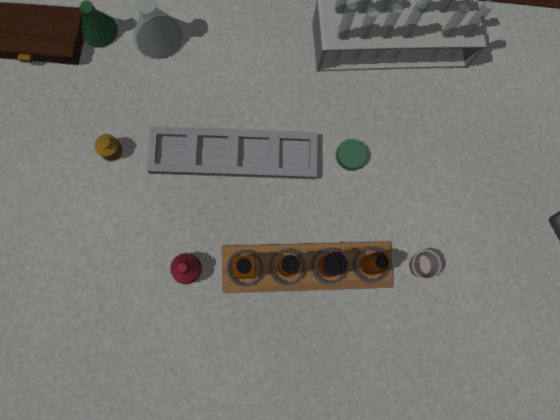

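The top view shows, from robot's left: square (243,266), tall (289,266), lid (332,264), ball (375,263) on the wooden rack. The aluminium rack is behind it, at (232,152), with clutter at each end of both racks. The new order from the left must be ball, lid, tall, square.

```bash
cat > h.py <<'E'
from cell import r
import cv2,numpy as np
def cloud(c='top'):
    p,d=r.read_camera(c);m=r.camera_model(c)
    h,w=d.shape;u,v=np.meshgrid(np.arange(w),np.arange(h))
    n=cv2.undistortPoints(np.stack([u,v],-1).reshape(-1,1,2).astype(np.float64),m['mtx'],np.array(m['dist_coeffs'])).reshape(h,w,2)
    X=np.dstack([n,np.ones((h,w))])*d[...,None]
    W=(X-m['t'])@m['R'];W[d==0]=np.nan
    return p,W
def rect(P):
    (c,s,a)=cv2.minAreaRect((P[:,:2]*1000).astype(np.float32))
    return np.round(c,1),np.round(s,1),round(a,2)
E
python3 - <<'E'
from h import *
for c in('top','scene'):
    p,W=cloud(c);z=W[...,2]
    def comps(mask,mn):
        k,l=cv2.connectedComponents(cv2.morphologyEx(mask.astype(np.uint8),cv2.MORPH_OPEN,np.ones((3,3))))
        for i in range(1,k):
            P=W[l==i]
            if len(P)>mn: yield P
    print(c,'table z',np.nanmedian(z))
    roi=(W[...,0]>.3)&(W[...,0]<.75)&(abs(W[...,1])<.35)
    print('flat 12-25');[print(len(P),rect(P),np.median(P[:,2])) for P in comps(roi&(z>.012)&(z<.024),800)]
    hsv=cv2.cvtColor(p,cv2.COLOR_RGB2HSV)
    wood=(hsv[...,0]<20)&(hsv[...,1]>110)&(z<.012)&roi
    print('wood');[print(len(P),rect(P),np.median(P[:,2])) for P in comps(wood,150)]
    P=W[cv2.morphologyEx(wood.astype(np.uint8),cv2.MORPH_OPEN,np.ones((3,3)))>0];print('all',rect(P))
    print('vials');[print(len(P),rect(P),P[:,2].max()) for P in comps(roi&(z>.055),15)]
E
```

```text
top table z -0.0007680504169295643
flat 12-25
4099 (array([650.5,  38.1]), array([263.1,  74.1]), 89.11) 0.01679812356020235
wood
1660 (array([475.2, -81. ]), array([ 68.9, 260.4]), 2.62) 0.004821922333039005
1433 (array([459. , -98.8]), array([ 39.2, 222.8]), 0.86) 0.0049640805721195575
all (array([474.9, -80.9]), array([ 69.1, 260.4]), 2.44)
vials
392 (array([ 479.4, -175.9]), array([30.4, 31.5]), 89.09) 0.09009116403817093
469 (array([ 476., -113.]), array([32., 33.]), 0.5) 0.07896975822590642
360 (array([472.4, -47.8]), array([29.4, 26.4]), 27.53) 0.09594531933370308
479 (array([470.2,  15.4]), array([29.7, 29.7]), 1.09) 0.08866918151628345
85 (array([468.7, 103.2]), array([12.8, 13.1]), 2.17) 0.061502027592772235
scene table z -0.00016042314170778337
flat 12-25
5092 (array([650.9,  39.2]), array([263.4,  74.6]), 89.18) 0.017543048181422695
899 (array([ 653.6, -149.8]), array([46.1, 46.1]), 80.54) 0.014665140440007664
wood
697 (array([503.8, -30.1]), array([ 33. , 165.3]), 11.16) 0.005692288183091227
all (array([477.3, -79.5]), array([ 69.9, 256.7]), 2.93)
vials
491 (array([471.2,  15.3]), array([32.2, 31.3]), 1.96) 0.08793241078720174
68 (array([469.5, 102.6]), array([13.1, 13.9]), 5.76) 0.06252452185958902
495 (array([475.7, -49.1]), array([27.9, 28.2]), 79.38) 0.09642232988394563
520 (array([ 477.6, -112.3]), array([33.4, 34.1]), 69.36) 0.07999636486427801
412 (array([ 482.5, -175.8]), array([26.1, 32. ]), 16.06) 0.09165463673501574
```

Poses from both views agree. I grip across the rack (along x), with the TCP at z≈28 mm. First, to above the ball vial.

Emit:
servo_tool:
  targets:
    - [[304, 449, -40], [0, 0, 77], 1]
    - [[304, 449, -40], [0, 0, 77], 1]
    - [[304, 449, -40], [0, 0, 77], 1]
    - [[304, 449, -40], [0, 0, 77], 1]
    - [[304, 449, -40], [0, 0, 77], 1]
    - [[304, 449, -40], [0, 0, 77], 1]
    - [[304, 449, -40], [0, 0, 77], 1]
    - [[304, 449, -40], [0, 0, 77], 1]
  force: 40

```text
time: 1.57
tool_pos: [0.3647, -0.3482, 0.207]
ee_rot: [0.801, 0.598, -0.0, 0.0]
ft_force: [0.3, 0.1, 0.5]
gripper_width: 0.998
gripper_force: 0.0
```

Emit:
servo_tool:
  targets:
    - [[117, 173, -57], [0, 0, 19.7], 1]
    - [[117, 173, -57], [0, 0, 19.7], 1]
    - [[117, 173, -57], [0, 0, 19.7], 1]
    - [[117, 173, -57], [0, 0, 19.7], 1]
    - [[117, 173, -57], [0, 0, 19.7], 1]
    - [[117, 173, -57], [0, 0, 19.7], 1]
    - [[117, 173, -57], [0, 0, 19.7], 1]
    - [[117, 173, -57], [0, 0, 19.7], 1]

```text
time: 2.23
tool_pos: [0.4809, -0.177, 0.1497]
ee_rot: [0.689, 0.725, -0.0, -0.0]
ft_force: [-1.5, -0.3, 0.2]
gripper_width: 1.001
gripper_force: 0.0
```

Run:
```python
from cell import r
import numpy as np
from scipy.spatial.transform import Rotation as R
s=r.sense();M=R.from_quat(s['ee_rot']).as_matrix();print(s['time'],s['tool_pos']*1000 if hasattr(s['tool_pos'],'shape') else s['tool_pos'],np.degrees(np.arctan2(M[1,1],M[0,1])),M[:,2],np.round(s['q'],2))
```

```text
2.2333 [ 480.88842969 -177.01302579  149.74067569] 2.9218787575555982 [-5.18453812e-04 -1.20742330e-04 -9.99999858e-01] [ 0.7   0.15 -0.47  1.88  0.07  1.13  0.25]
```

Emit:
servo_tool:
  targets:
    - [[0, 1, -35], [0, 0, 0], 1]
    - [[0, 1, -70], [0, 0, 0], 1]
    - [[0, 1, -100], [0, 0, 0], 1]
    - [[0, 1, -122], [0, 0, 0], 1]
    - [[0, 1, -122], [0, 0, 0], 1]
    - [[0, 1, -122], [0, 0, 0], 0]
    - [[0, 1, -122], [0, 0, 0], 0]
    - [[0, 1, -122], [0, 0, 0], 0]

```text
time: 2.9
tool_pos: [0.4822, -0.1771, 0.0298]
ee_rot: [0.69, 0.724, 0.0, 0.002]
ft_force: [0.4, 0.2, -0.2]
gripper_width: 0.606
gripper_force: 0.0
```

Emit:
servo_tool:
  targets:
    - [[0, 0, 0], [0, 0, 0], 0]
    - [[0, 0, 0], [0, 0, 0], 0]
    - [[0, 0, 0], [0, 0, 0], 0]
    - [[0, 0, 0], [0, 0, 0], 0]

```text
time: 3.23
tool_pos: [0.4818, -0.1766, 0.0294]
ee_rot: [0.689, 0.724, 0.0, 0.001]
ft_force: [-2.4, 0.1, 8.5]
gripper_width: 0.361
gripper_force: 39.1
```

Emit:
servo_tool:
  targets:
    - [[0, 0, 10], [0, 0, 0], 0]
    - [[0, 0, 30], [0, 0, 0], 0]
    - [[0, 0, 60], [0, 0, 0], 0]
    - [[0, 0, 90], [0, 0, 0], 0]
    - [[0, 0, 115], [0, 0, 0], 0]
    - [[0, 0, 122], [0, 0, 0], 0]
    - [[30, 0, 122], [0, 0, 0], 0]
    - [[60, 30, 122], [0, 0, 0], 0]

```text
time: 3.9
tool_pos: [0.5402, -0.1535, 0.1511]
ee_rot: [0.693, 0.721, -0.001, 0.002]
ft_force: [-0.4, -2.1, -2.2]
gripper_width: 0.362
gripper_force: 40.0
```

Emit:
servo_tool:
  targets:
    - [[35, 20, 0], [0, 0, -3.8], 0]
    - [[70, 45, 0], [0, 0, -3.8], 0]
    - [[95, 75, 0], [0, 0, -3.8], 0]
    - [[110, 110, 0], [0, 0, -3.8], 0]
    - [[111, 150, 0], [0, 0, -3.8], 0]
    - [[111, 190, 0], [0, 0, -3.8], 0]
    - [[111, 230, 0], [0, 0, -3.8], 0]
    - [[111, 260, 0], [0, 0, -3.8], 0]

```text
time: 4.57
tool_pos: [0.6505, 0.1179, 0.1498]
ee_rot: [0.712, 0.702, 0.0, -0.001]
ft_force: [0.7, 0.6, -1.7]
gripper_width: 0.368
gripper_force: 40.0
```

Emit:
servo_tool:
  targets:
    - [[0, 20, 0], [0, 0, 0], 0]
    - [[0, 20, 0], [0, 0, 0], 0]
    - [[0, 20, 0], [0, 0, 0], 0]
    - [[0, 20, 0], [0, 0, 0], 0]

```text
time: 4.9
tool_pos: [0.6515, 0.1324, 0.1496]
ee_rot: [0.713, 0.701, -0.0, 0.0]
ft_force: [-0.1, -0.6, -0.9]
gripper_width: 0.36
gripper_force: 40.0
```

```bash
cat > st.py <<'E'
from h import *
from scipy.spatial.transform import Rotation as R
s=r.sense();M=R.from_quat(s['ee_rot']).as_matrix();print(s['time'],np.round(np.array(s['tool_pos'])*1000,1),np.degrees(np.arctan2(M[1,1],M[0,1])),np.round(M[:,2],3),np.round(s['q'],2))
E
cat >> st.py <<'E'
import sys
if len(sys.argv)>1:
    p,_=r.read_camera('scene');cv2.imwrite(f'pics/{sys.argv[1]}.png',p[:,:,::-1])
E
python3 st.py s1
```

```text
4.9 [651.5 132.4 149.6] -0.9829908736165234 [-0.    -0.001 -1.   ] [ 0.15  0.48 -0.56  1.5   0.26  1.24 -0.47]
```

View pics/s1.png

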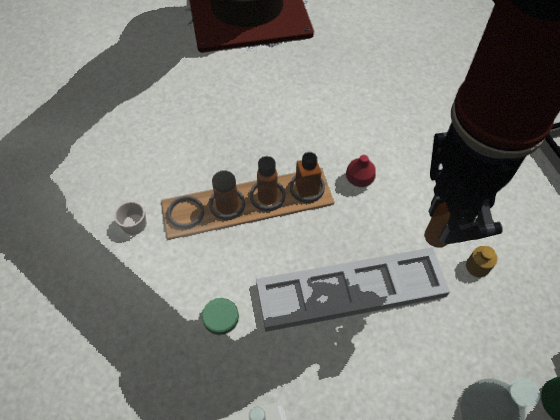

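The vial hangs upright over the left pocket. Lowering.

Emit:
servo_tool:
  targets:
    - [[1, 2, -30], [0, 0, 0], 0]
    - [[1, 2, -60], [0, 0, 0], 0]
    - [[1, 2, -85], [0, 0, 0], 0]
    - [[1, 2, -100], [0, 0, 0], 0]
    - [[1, 2, -110], [0, 0, 0], 0]
    - [[1, 2, -116], [0, 0, 0], 0]
    - [[1, 2, -120], [0, 0, 0], 0]
    - [[1, 2, -120], [0, 0, 0], 0]

```text
time: 5.62
tool_pos: [0.653, 0.1354, 0.0303]
ee_rot: [0.713, 0.701, 0.0, 0.0]
ft_force: [-0.4, 1.1, -1.2]
gripper_width: 0.36
gripper_force: 40.1
```

```bash
python3 st.py
```

```text
5.6167 [653.  135.4  30.3] -0.9706019156852648 [ 0.001  0.    -1.   ] [ 0.12  0.59 -0.53  1.6   0.33  1.04 -0.52]
```

Emit:
servo_tool:
  targets:
    - [[0, 0, -1], [0, 0, 0], 0]
    - [[0, 0, -1], [0, 0, 0], 0]
    - [[0, 0, -1], [0, 0, 0], 0]
    - [[0, 0, -1], [0, 0, 0], 0.5]
    - [[0, 0, -1], [0, 0, 0], 0.7]
    - [[0, 0, -1], [0, 0, 0], 1]
    - [[0, 0, -1], [0, 0, 0], 1]
    - [[0, 0, -1], [0, 0, 0], 1]

```text
time: 6.28
tool_pos: [0.6525, 0.1355, 0.0289]
ee_rot: [0.713, 0.701, 0.0, 0.0]
ft_force: [-0.3, 0.2, 0.3]
gripper_width: 1.001
gripper_force: 0.0
```

Emit:
servo_tool:
  targets:
    - [[0, 0, 0], [0, 0, 0], 1]
    - [[0, 0, 0], [0, 0, 0], 1]
    - [[0, 0, 20], [0, 0, 0], 1]
    - [[0, 0, 50], [0, 0, 0], 1]
    - [[0, 0, 85], [0, 0, 0], 1]
    - [[0, 0, 120], [0, 0, 0], 1]
    - [[0, 0, 120], [0, 0, 0], 1]
    - [[0, 0, 120], [0, 0, 0], 1]

```text
time: 6.95
tool_pos: [0.6538, 0.136, 0.1515]
ee_rot: [0.713, 0.701, 0.002, 0.001]
ft_force: [-0.4, -0.6, -0.3]
gripper_width: 1.0
gripper_force: 0.0
```

```bash
python3 st.py s2
```

```text
6.95 [653.8 136.  151.5] -0.9502386118437557 [ 0.005  0.001 -1.   ] [ 0.14  0.48 -0.57  1.5   0.26  1.24 -0.47]
```

View pics/s2.png

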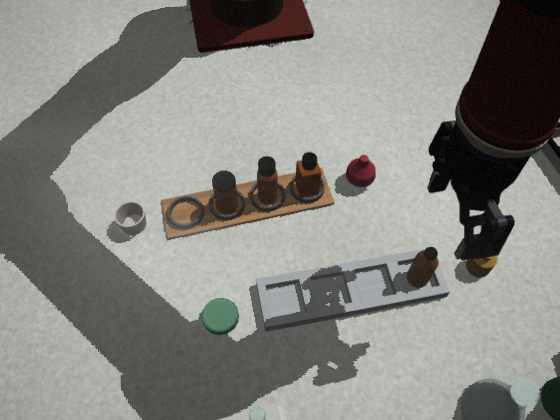

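Ball vial stands upright in the left pocket (422,268). Next the lid vial.

Emit:
servo_tool:
  targets:
    - [[-176, -248, 0], [0, 0, 3.8], 1]
    - [[-176, -248, 0], [0, 0, 3.8], 1]
    - [[-176, -248, 0], [0, 0, 3.8], 1]
    - [[-176, -248, 0], [0, 0, 3.8], 1]
    - [[-176, -248, 0], [0, 0, 3.8], 1]
    - [[-176, -248, 0], [0, 0, 3.8], 1]
    - [[-176, -248, 0], [0, 0, 3.8], 1]
    - [[-176, -248, 0], [0, 0, 3.8], 1]

```text
time: 7.67
tool_pos: [0.4717, -0.1181, 0.147]
ee_rot: [0.692, 0.722, -0.002, -0.001]
ft_force: [0.2, -0.8, -0.4]
gripper_width: 1.004
gripper_force: 0.0
```

Emit:
servo_tool:
  targets:
    - [[0, 0, 0], [0, 0, 0], 1]
    - [[0, 0, 0], [0, 0, 0], 1]
    - [[0, 0, 0], [0, 0, 0], 1]

```text
time: 7.92
tool_pos: [0.4765, -0.1115, 0.1481]
ee_rot: [0.689, 0.725, 0.0, -0.001]
ft_force: [0.8, 0.2, 0.2]
gripper_width: 0.998
gripper_force: 0.0
```

```bash
python3 st.py
```

```text
7.9167 [ 476.5 -111.5  148.1] 2.9084242737241617 [-0.001  0.001 -1.   ] [ 0.63  0.11 -0.51  1.93  0.06  1.12  0.14]
```

Emit:
servo_tool:
  targets:
    - [[0, -1, -35], [0, 0, 0], 1]
    - [[0, -1, -70], [0, 0, 0], 1]
    - [[0, -1, -100], [0, 0, 0], 1]
    - [[0, -1, -119], [0, 0, 0], 1]
    - [[0, -1, -119], [0, 0, 0], 1]
    - [[0, -1, -119], [0, 0, 0], 0]
    - [[0, -1, -119], [0, 0, 0], 0]
    - [[0, -1, -119], [0, 0, 0], 0]

```text
time: 8.58
tool_pos: [0.4779, -0.1132, 0.0313]
ee_rot: [0.689, 0.725, 0.001, 0.001]
ft_force: [-0.5, 0.3, -0.2]
gripper_width: 0.605
gripper_force: 0.0
```

Emit:
servo_tool:
  targets:
    - [[0, 0, 0], [0, 0, 0], 0]
    - [[0, 0, 0], [0, 0, 0], 0]
    - [[0, 0, 0], [0, 0, 0], 0]
    - [[0, 0, 0], [0, 0, 0], 0]

```text
time: 8.92
tool_pos: [0.4774, -0.1136, 0.0312]
ee_rot: [0.689, 0.724, 0.0, 0.001]
ft_force: [-1.1, 1.0, 6.0]
gripper_width: 0.39
gripper_force: 39.2
```

Emit:
servo_tool:
  targets:
    - [[0, 0, 10], [0, 0, 0], 0]
    - [[0, 0, 30], [0, 0, 0], 0]
    - [[0, 0, 60], [0, 0, 0], 0]
    - [[0, 0, 90], [0, 0, 0], 0]
    - [[0, 0, 115], [0, 0, 0], 0]
    - [[0, 0, 120], [0, 0, 0], 0]
    - [[30, 0, 120], [0, 0, 0], 0]
    - [[60, 20, 120], [0, 0, -3.8], 0]

```text
time: 9.58
tool_pos: [0.5366, -0.0985, 0.1512]
ee_rot: [0.715, 0.699, -0.001, 0.002]
ft_force: [-0.0, -0.8, -1.0]
gripper_width: 0.391
gripper_force: 40.2
```

Emit:
servo_tool:
  targets:
    - [[25, 20, 0], [0, 0, 0], 0]
    - [[50, 50, 0], [0, 0, 0], 0]
    - [[75, 80, 0], [0, 0, 0], 0]
    - [[95, 110, 0], [0, 0, 0], 0]
    - [[108, 140, 0], [0, 0, 0], 0]
    - [[114, 164, 0], [0, 0, 0], 0]
    - [[114, 164, 0], [0, 0, 0], 0]
    - [[114, 164, 0], [0, 0, 0], 0]

```text
time: 10.25
tool_pos: [0.6501, 0.0728, 0.1497]
ee_rot: [0.712, 0.703, 0.0, -0.001]
ft_force: [-0.4, -0.9, -0.3]
gripper_width: 0.388
gripper_force: 40.2
```

Emit:
servo_tool:
  targets:
    - [[0, 0, 0], [0, 0, 0], 0]
    - [[0, 0, 0], [0, 0, 0], 0]

```text
time: 10.42
tool_pos: [0.6503, 0.0687, 0.1498]
ee_rot: [0.714, 0.701, -0.0, 0.0]
ft_force: [-0.2, -0.5, -1.2]
gripper_width: 0.386
gripper_force: 40.2
```

```bash
python3 st.py
```

```text
10.4167 [650.3  68.7 149.8] -1.0561717961346564 [-0.    -0.001 -1.   ] [ 0.25  0.45 -0.56  1.53  0.25  1.23 -0.37]
```

Emit:
servo_tool:
  targets:
    - [[1, 2, -30], [0, 0, 0], 0]
    - [[1, 2, -60], [0, 0, 0], 0]
    - [[1, 2, -85], [0, 0, 0], 0]
    - [[1, 2, -100], [0, 0, 0], 0]
    - [[1, 2, -110], [0, 0, 0], 0]
    - [[1, 2, -115], [0, 0, 0], 0]
    - [[1, 2, -118], [0, 0, 0], 0]
    - [[1, 2, -118], [0, 0, 0], 0]

```text
time: 11.08
tool_pos: [0.652, 0.0724, 0.0324]
ee_rot: [0.713, 0.701, 0.0, 0.0]
ft_force: [-1.9, -0.4, -1.0]
gripper_width: 0.389
gripper_force: 40.2
```

Emit:
servo_tool:
  targets:
    - [[0, 0, -1], [0, 0, 0], 0]
    - [[0, 0, -1], [0, 0, 0], 0]
    - [[0, 0, -1], [0, 0, 0], 0]

```text
time: 11.33
tool_pos: [0.652, 0.0726, 0.0317]
ee_rot: [0.713, 0.701, 0.0, 0.0]
ft_force: [1.2, -0.7, -1.5]
gripper_width: 0.388
gripper_force: 40.2
```

Emit:
servo_tool:
  targets:
    - [[0, 0, -1], [0, 0, 0], 0]
    - [[0, 0, -1], [0, 0, 0], 0]
    - [[0, 0, -1], [0, 0, 0], 0.5]
    - [[0, 0, -1], [0, 0, 0], 0.7]
    - [[0, 0, -1], [0, 0, 0], 1]
    - [[0, 0, -1], [0, 0, 0], 1]
    - [[0, 0, -1], [0, 0, 0], 1]
    - [[0, 0, -1], [0, 0, 0], 1]

```text
time: 12.0
tool_pos: [0.6514, 0.0725, 0.0297]
ee_rot: [0.713, 0.701, -0.0, -0.0]
ft_force: [-1.1, -0.4, 0.2]
gripper_width: 1.003
gripper_force: 0.0
```

Emit:
servo_tool:
  targets:
    - [[0, 0, 0], [0, 0, 0], 1]
    - [[0, 0, 0], [0, 0, 0], 1]
    - [[0, 0, 20], [0, 0, 0], 1]
    - [[0, 0, 50], [0, 0, 0], 1]
    - [[0, 0, 85], [0, 0, 0], 1]
    - [[0, 0, 118], [0, 0, 0], 1]
    - [[0, 0, 118], [0, 0, 0], 1]
    - [[0, 0, 118], [0, 0, 0], 1]

```text
time: 12.67
tool_pos: [0.6528, 0.0729, 0.1503]
ee_rot: [0.713, 0.701, 0.002, 0.001]
ft_force: [0.4, -0.5, -0.2]
gripper_width: 0.999
gripper_force: 0.0
```

Emit:
servo_tool:
  targets:
    - [[-177, -119, 0], [0, 0, 3.8], 1]
    - [[-177, -119, 0], [0, 0, 3.8], 1]
    - [[-177, -119, 0], [0, 0, 3.8], 1]
    - [[-177, -119, 0], [0, 0, 3.8], 1]
    - [[-177, -119, 0], [0, 0, 3.8], 1]
    - [[-177, -119, 0], [0, 0, 3.8], 1]
    - [[-177, -119, 0], [0, 0, 3.8], 1]
    - [[-177, -119, 0], [0, 0, 3.8], 1]

```text
time: 13.33
tool_pos: [0.4743, -0.0467, 0.1474]
ee_rot: [0.69, 0.724, -0.0, -0.0]
ft_force: [0.1, -0.2, -0.0]
gripper_width: 1.002
gripper_force: 0.0
```

```bash
python3 st.py s3
```

```text
13.3333 [474.3 -46.7 147.4] 2.8022456405661176 [-0. -0. -1.] [ 0.56  0.08 -0.58  1.96  0.05  1.12  0.01]
```

View pics/s3.png

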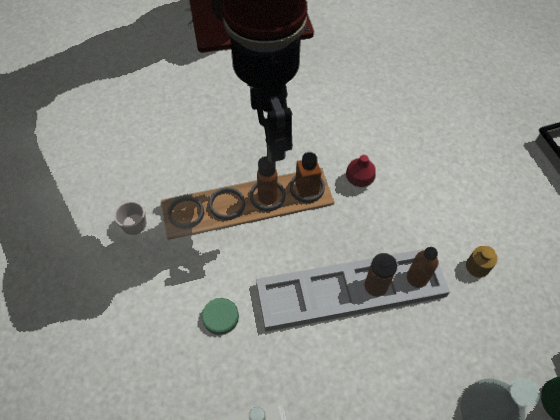

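Lid and ball vials stand upright in the two left pockets. Gripper is above the tall vial.

Emit:
servo_tool:
  targets:
    - [[0, -2, -35], [0, 0, 0], 1]
    - [[0, -2, -70], [0, 0, 0], 1]
    - [[0, -2, -100], [0, 0, 0], 1]
    - [[0, -2, -117], [0, 0, 0], 1]
    - [[0, -2, -117], [0, 0, 0], 1]
    - [[0, -2, -117], [0, 0, 0], 0]
    - [[0, -2, -117], [0, 0, 0], 0]
    - [[0, -2, -117], [0, 0, 0], 0]

```text
time: 14.05
tool_pos: [0.476, -0.0481, 0.0322]
ee_rot: [0.689, 0.725, 0.001, 0.001]
ft_force: [-0.6, -0.1, -0.2]
gripper_width: 0.607
gripper_force: 0.0
```

Emit:
servo_tool:
  targets:
    - [[0, 0, 0], [0, 0, 0], 0]
    - [[0, 0, 0], [0, 0, 0], 0]
    - [[0, 0, 0], [0, 0, 0], 0]
    - [[0, 0, 0], [0, 0, 0], 0]

```text
time: 14.38
tool_pos: [0.4753, -0.0486, 0.032]
ee_rot: [0.689, 0.724, 0.0, 0.001]
ft_force: [-1.1, -0.5, 5.4]
gripper_width: 0.34
gripper_force: 39.0
```

Emit:
servo_tool:
  targets:
    - [[0, 0, 10], [0, 0, 0], 0]
    - [[0, 0, 30], [0, 0, 0], 0]
    - [[0, 0, 60], [0, 0, 0], 0]
    - [[0, 0, 90], [0, 0, 0], 0]
    - [[0, 0, 115], [0, 0, 0], 0]
    - [[0, 0, 120], [0, 0, 0], 0]
    - [[30, 0, 120], [0, 0, -3.8], 0]
    - [[60, 20, 120], [0, 0, -3.8], 0]

```text
time: 15.05
tool_pos: [0.5349, -0.0333, 0.1522]
ee_rot: [0.717, 0.698, -0.001, 0.002]
ft_force: [1.0, -0.6, -0.8]
gripper_width: 0.338
gripper_force: 39.7
```

Emit:
servo_tool:
  targets:
    - [[30, 8, 0], [0, 0, 0], 0]
    - [[60, 17, 0], [0, 0, 0], 0]
    - [[90, 26, 0], [0, 0, 0], 0]
    - [[108, 33, 0], [0, 0, 0], 0]
    - [[116, 35, 0], [0, 0, 0], 0]
    - [[116, 35, 0], [0, 0, 0], 0]
    - [[116, 35, 0], [0, 0, 0], 0]
    - [[116, 35, 0], [0, 0, 0], 0]

```text
time: 15.72
tool_pos: [0.6494, 0.0058, 0.1509]
ee_rot: [0.713, 0.701, -0.001, -0.0]
ft_force: [-0.7, -0.3, 0.1]
gripper_width: 0.342
gripper_force: 39.8
```

```bash
python3 st.py
```

```text
15.7167 [649.4   5.8 150.9] -0.9714149624284433 [-0.001 -0.001 -1.   ] [ 0.36  0.45 -0.58  1.54  0.25  1.23 -0.28]
```

Emit:
servo_tool:
  targets:
    - [[1, 1, -30], [0, 0, 0], 0]
    - [[1, 1, -60], [0, 0, 0], 0]
    - [[1, 1, -85], [0, 0, 0], 0]
    - [[1, 1, -100], [0, 0, 0], 0]
    - [[1, 1, -110], [0, 0, 0], 0]
    - [[1, 1, -116], [0, 0, 0], 0]
    - [[1, 1, -119], [0, 0, 0], 0]
    - [[1, 1, -119], [0, 0, 0], 0]

```text
time: 16.38
tool_pos: [0.6519, 0.0075, 0.0328]
ee_rot: [0.713, 0.701, 0.0, 0.0]
ft_force: [0.4, 0.3, 0.1]
gripper_width: 0.342
gripper_force: 39.8
```

Emit:
servo_tool:
  targets:
    - [[0, 0, -1], [0, 0, 0], 0]
    - [[0, 0, -1], [0, 0, 0], 0]
    - [[0, 0, -1], [0, 0, 0], 0]

```text
time: 16.63
tool_pos: [0.6524, 0.0076, 0.0321]
ee_rot: [0.713, 0.701, 0.001, 0.001]
ft_force: [-0.6, 0.4, 5.9]
gripper_width: 0.339
gripper_force: 40.3
```

Floor contact; release and go on to the square vial.

Emit:
servo_tool:
  targets:
    - [[0, 0, 0], [0, 0, 0], 0.5]
    - [[0, 0, 0], [0, 0, 0], 0.7]
    - [[0, 0, 0], [0, 0, 0], 1]
    - [[0, 0, 0], [0, 0, 0], 1]
    - [[0, 0, 0], [0, 0, 0], 1]
    - [[0, 0, 0], [0, 0, 0], 1]
    - [[0, 0, 0], [0, 0, 0], 1]

```text
time: 17.22
tool_pos: [0.6514, 0.0075, 0.0307]
ee_rot: [0.713, 0.701, -0.0, -0.0]
ft_force: [-0.4, 0.3, 0.0]
gripper_width: 1.001
gripper_force: 0.0
```

Emit:
servo_tool:
  targets:
    - [[0, 0, 20], [0, 0, 0], 1]
    - [[0, 0, 50], [0, 0, 0], 1]
    - [[0, 0, 85], [0, 0, 0], 1]
    - [[0, 0, 118], [0, 0, 0], 1]
    - [[0, 0, 118], [0, 0, 0], 1]
    - [[0, 0, 118], [0, 0, 0], 1]

```text
time: 17.72
tool_pos: [0.6528, 0.0077, 0.1513]
ee_rot: [0.713, 0.701, 0.001, 0.002]
ft_force: [-0.9, -0.3, -0.5]
gripper_width: 1.003
gripper_force: 0.0
```

Emit:
servo_tool:
  targets:
    - [[-180, 9, 0], [0, 0, 3.8], 1]
    - [[-180, 9, 0], [0, 0, 3.8], 1]
    - [[-180, 9, 0], [0, 0, 3.8], 1]
    - [[-180, 9, 0], [0, 0, 3.8], 1]
    - [[-180, 9, 0], [0, 0, 3.8], 1]
    - [[-180, 9, 0], [0, 0, 3.8], 1]
    - [[-180, 9, 0], [0, 0, 3.8], 1]
    - [[-180, 9, 0], [0, 0, 3.8], 1]

```text
time: 18.38
tool_pos: [0.4719, 0.0163, 0.1485]
ee_rot: [0.689, 0.724, 0.0, -0.0]
ft_force: [0.7, 0.7, 0.2]
gripper_width: 1.006
gripper_force: 0.0
```

```bash
python3 st.py s4
```

```text
18.3833 [471.9  16.3 148.5] 2.8304990811407764 [-0.  0. -1.] [ 0.51  0.08 -0.66  1.96  0.05  1.12 -0.12]
```

View pics/s4.png

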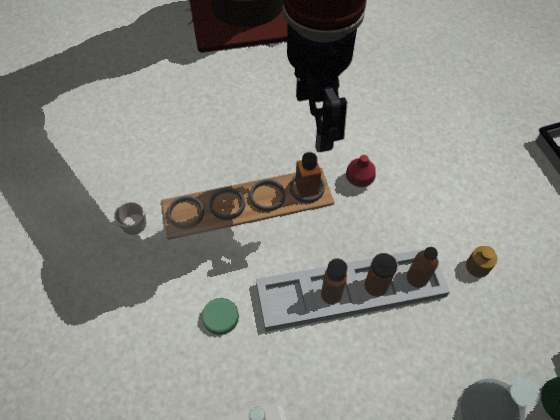

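Three vials stand upright in place; only the square one (308,178) remains.

Emit:
servo_tool:
  targets:
    - [[-1, -1, -35], [0, 0, 0], 1]
    - [[-1, -1, -70], [0, 0, 0], 1]
    - [[-1, -1, -100], [0, 0, 0], 1]
    - [[-1, -1, -118], [0, 0, 0], 1]
    - [[-1, -1, -118], [0, 0, 0], 1]
    - [[-1, -1, -118], [0, 0, 0], 0]
    - [[-1, -1, -118], [0, 0, 0], 0]
    - [[-1, -1, -118], [0, 0, 0], 0]

```text
time: 19.1
tool_pos: [0.4719, 0.0157, 0.0322]
ee_rot: [0.689, 0.724, 0.001, 0.001]
ft_force: [0.3, -0.3, -0.0]
gripper_width: 0.608
gripper_force: 0.0
```

Emit:
servo_tool:
  targets:
    - [[0, 0, 0], [0, 0, 0], 0]
    - [[0, 0, 0], [0, 0, 0], 0]
    - [[0, 0, 0], [0, 0, 0], 0]
    - [[0, 0, 0], [0, 0, 0], 0]

```text
time: 19.43
tool_pos: [0.4715, 0.0154, 0.032]
ee_rot: [0.689, 0.724, 0.001, 0.001]
ft_force: [-1.1, -0.6, 7.7]
gripper_width: 0.357
gripper_force: 40.3
```

Emit:
servo_tool:
  targets:
    - [[0, 0, 10], [0, 0, 0], 0]
    - [[0, 0, 30], [0, 0, 0], 0]
    - [[0, 0, 60], [0, 0, 0], 0]
    - [[0, 0, 90], [0, 0, 0], 0]
    - [[0, 0, 115], [0, 0, 0], 0]
    - [[0, 0, 120], [0, 0, 0], 0]
    - [[20, -20, 120], [0, 0, -3.8], 0]
    - [[40, -45, 120], [0, 0, -3.8], 0]

```text
time: 20.1
tool_pos: [0.511, -0.0284, 0.1524]
ee_rot: [0.713, 0.701, 0.0, 0.001]
ft_force: [0.4, 0.3, -0.8]
gripper_width: 0.358
gripper_force: 39.8
```

Emit:
servo_tool:
  targets:
    - [[30, -12, 0], [0, 0, 0], 0]
    - [[60, -23, 0], [0, 0, 0], 0]
    - [[95, -28, 0], [0, 0, 0], 0]
    - [[125, -28, 0], [0, 0, 0], 0]
    - [[139, -28, 0], [0, 0, 0], 0]
    - [[139, -28, 0], [0, 0, 0], 0]
    - [[139, -28, 0], [0, 0, 0], 0]
    - [[139, -28, 0], [0, 0, 0], 0]

```text
time: 20.77
tool_pos: [0.6485, -0.0573, 0.1506]
ee_rot: [0.713, 0.701, -0.0, -0.0]
ft_force: [-0.0, 0.2, -0.4]
gripper_width: 0.358
gripper_force: 39.9
```

```bash
python3 st.py
```

```text
20.7667 [648.5 -57.3 150.6] -0.9277758591346337 [-0.001  0.    -1.   ] [ 0.45  0.45 -0.57  1.54  0.25  1.23 -0.18]
```

Emit:
servo_tool:
  targets:
    - [[0, 0, -30], [0, 0, 0], 0]
    - [[0, 0, -60], [0, 0, 0], 0]
    - [[0, 0, -85], [0, 0, 0], 0]
    - [[0, 0, -100], [0, 0, 0], 0]
    - [[0, 0, -110], [0, 0, 0], 0]
    - [[0, 0, -116], [0, 0, 0], 0]
    - [[0, 0, -118], [0, 0, 0], 0]
    - [[0, 0, -118], [0, 0, 0], 0]

```text
time: 21.43
tool_pos: [0.6499, -0.0575, 0.0335]
ee_rot: [0.713, 0.701, 0.0, 0.0]
ft_force: [0.3, 0.6, -0.6]
gripper_width: 0.358
gripper_force: 39.9
```

Emit:
servo_tool:
  targets:
    - [[0, 0, -1], [0, 0, 0], 0]
    - [[0, 0, -1], [0, 0, 0], 0]
    - [[0, 0, -1], [0, 0, 0], 0]

```text
time: 21.68
tool_pos: [0.65, -0.0575, 0.0327]
ee_rot: [0.713, 0.701, 0.0, 0.001]
ft_force: [0.2, 0.1, -0.7]
gripper_width: 0.357
gripper_force: 39.9
```

Emit:
servo_tool:
  targets:
    - [[0, 0, -1], [0, 0, 0], 0]
    - [[0, 0, -1], [0, 0, 0], 0]
    - [[0, 0, -1], [0, 0, 0], 0.5]
    - [[0, 0, -1], [0, 0, 0], 0.7]
    - [[0, 0, -1], [0, 0, 0], 1]
    - [[0, 0, -1], [0, 0, 0], 1]
    - [[0, 0, -1], [0, 0, 0], 1]
    - [[0, 0, -1], [0, 0, 0], 1]

```text
time: 22.35
tool_pos: [0.6494, -0.0575, 0.0307]
ee_rot: [0.713, 0.701, -0.0, -0.0]
ft_force: [-0.8, -0.4, -0.5]
gripper_width: 1.003
gripper_force: 0.0
```

Emit:
servo_tool:
  targets:
    - [[0, 0, 0], [0, 0, 0], 1]
    - [[0, 0, 20], [0, 0, 0], 1]
    - [[0, 0, 50], [0, 0, 0], 1]
    - [[0, 0, 85], [0, 0, 0], 1]
    - [[0, 0, 120], [0, 0, 0], 1]
    - [[-40, 0, 130], [0, 0, 0], 1]
    - [[-80, 0, 130], [0, 0, 0], 1]
    - [[-110, 0, 130], [0, 0, 0], 1]

```text
time: 23.02
tool_pos: [0.5378, -0.0572, 0.1614]
ee_rot: [0.713, 0.701, 0.0, 0.0]
ft_force: [0.8, 0.6, -0.1]
gripper_width: 0.998
gripper_force: 0.0
```

Emit:
servo_tool:
  targets:
    - [[-40, -20, 20], [0, 0, 0], 1]
    - [[-70, -50, 40], [0, 0, 0], 1]
    - [[-70, -85, 40], [0, 0, 0], 1]
    - [[-70, -120, 40], [0, 0, 0], 1]
    - [[-70, -120, 40], [0, 0, 0], 1]
    - [[-70, -120, 40], [0, 0, 0], 1]

```text
time: 23.52
tool_pos: [0.4689, -0.1797, 0.2009]
ee_rot: [0.714, 0.7, -0.0, 0.0]
ft_force: [-0.5, 1.3, -0.3]
gripper_width: 1.0
gripper_force: 0.0
```

```bash
python3 st.py s5
python3 - <<'E'
from h import *
p,W=cloud('scene');z=W[...,2]
m=((z>.055)&(z<.12)&(abs(W[...,0]-.65)<.05)&(abs(W[...,1]-.04)<.14)).astype(np.uint8)
k,l=cv2.connectedComponents(m)
for i in range(1,k):
    P=W[l==i]
    if len(P)>30: print(rect(P),P[:,2].max())
E
```

```text
23.5167 [ 468.9 -179.7  200.9] -1.1993824400019935 [ 0. -0. -1.] [ 0.77  0.08 -0.52  1.84  0.04  1.23  0.22]
(array([655.3, 133.7]), array([31.7, 27. ]), 38.34) 0.09145926077834927
(array([653.1,  73. ]), array([33.5, 32.5]), 29.17) 0.07986691863720571
(array([654.3,   7.6]), array([27.8, 29.2]), 9.49) 0.09658189386221692
(array([651.6, -57.4]), array([31. , 31.2]), 89.13) 0.08962448736103827
```

View pics/s5.png

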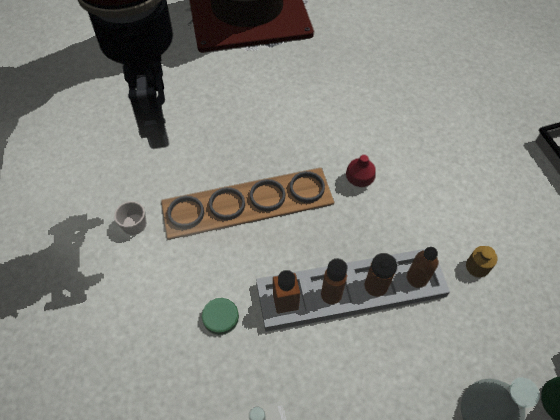

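All four stand upright in the aluminium rack. Their heights match the start within about 2 mm, so each is seated on its pocket floor. The gripper is clear.

```bash
python3 -c "
from cell import r
print(r.sign_off())"
```

```text
the job is handed in; nothing more can be done
None
```

All four vials now stand upright in the aluminium rack in reverse order (from the robot's left: ball, lid, tall, square), and the job was handed in at about 24 s on the robot's clock.

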